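# Reset the utensil tray's divider and put the long turner away

## Task

Slide the divider of the wooden utensil tray towards the end where the cork stands, so that the empty compartment becomes long enough for the long wooden turner while the cork keeps its place and stays standing. Then lay the long turner flat on the floor of that compartment, lengthwise along the tray, and let go. Leave the short turner where it lies.

Things in the scene. Friction and masses are not known exactly. Their poses are not given: they have to be found in the camera images.
- tray: Open wooden utensil tray, fixed to the worktop, 112 mm (its x) by 232 mm (its y), rim 32 mm high; walls and floor 6 mm thick: inside 100 x 220 mm, 26 mm deep. Origin: centre of its underside. y runs along its length, slantwise to the left and towards the robot. The cork stands near its -y end; the compartment on the +y side of the divider is empty.
- divider (a joint): Sliding divider across the tray: upright plate 8 mm thick, cross-bar on the rims (12 mm thick, top 39 mm above the worktop), finger tab in the middle. Value in m: 0 at mid-tray, growing towards the cork (its centre is at tray y = -value). Stops at -0.05 and 0.07; at 0.07 the empty compartment is 176 mm long and the cork still has room. Stays where left; friction about 1.5 N.
- divider_tab (a point): Point inside the divider's upright finger tab where it is best pinched, 66 mm above the worktop, on the tray's centre line. The tab is 36 mm along the tray's x, 12 mm thick along the tray's y (pinch it across these 12 mm), and stands from 36 to 78 mm above the worktop.
- long_turner: The longer of two wooden turners (small spatulas) lying left of the tray: 140 mm long, 50 g. Handle, 92 mm long, 16 x 16 mm in section, at its -x end; rounded blade, 42 mm wide, 6 mm thick, at its +x end. Origin: underside, middle of its length (on the handle, 22 mm from the blade); x along its length towards the blade, z up.
- short_turner: The shorter wooden turner, 90 mm long (handle 52 mm long, 16 x 16 mm; blade 36 mm wide), a bystander that must stay where it lies. Origin: underside, middle of its length; x along its length towards the blade. Behind it a wall cabinet overhangs the worktop beyond x = 0.53 m from 0.44 m up: cross between tray and turners on a straight low line, not swinging out under it.
- cork: Wine cork standing on end on the tray's floor near the tray's -y end, its axis 16 to 22 mm from the inner face of the end wall, 23 mm in diameter and 38 mm tall. Origin: centre of its foot, z up.
Things that resemble listed ones, but are neither listed nor needed, are in the scene too. There is more than one size of the cork; the job needs the middle-sized.

How it is judged:
By the outcome, as a careful person would: the job done as asked, in the order asked, and still so for the second after the job is handed in, with the robot touching nothing.
It also fails if it takes over 42 s, if anything falls off the work surface, if the arm or the gripper's body presses on something with over 40 N, if the wrist force passes 120 N, or if a joint passes its speed limit or range.

## Robot

A 7-joint arm with a two-finger parallel gripper is mounted at the origin on a cart in front of the work surface, level with it; the furniture and walls round the work are solid. World frame = base frame: x ahead of the robot, y to its left, z up, the work surface at z = 0. Lengths are in m, angles in degrees, forces in N, time in s.
With the tool pointing down it reaches from about 0.35 to 0.775 m from the base axis. Payload 3.1 kg.
Tool frame: the origin (TCP) lies on the centre line of the jaws, within the pads' length; the fingertips stand 17 mm ahead of it and the grasp point (between the pads) lies 2 mm behind it (robot.tip_reach is the distance from the TCP to the fingertips, in m); z points along the fingers, y is the line along which they close (so a half turn about z gives the same grasp; the last joint's range is limited). The gripper opens to 85 mm and grips with 20 to 120 N. Pads are 22 mm wide; open, the fingers measure 114 mm over their backs; the gripper's body (76 mm by 85 mm) begins 54 mm behind the grasp point. The pads swing forward as they close: fully open they stand 13 mm farther back than shut.
Start: joints at [-74.353, 17.813, 0.802, 86.603, -0.252, 75.585, -1.558], TCP at [0.17, 0.523, 0.248] pointing down, gripper open.
Joint ranges: [-154.91, 154.91], [-16.99, 109.72], [-72.82, 74.43], [7.12, 147.25], [-82.49, 262.49], [11.32, 116.49], [-174.64, 174.64]. Speed limits (degrees/s): [159.86, 159.86, 180, 180, 180, 180, 180].

## Interface

Orientations are given as [roll, pitch, yaw] about the fixed x, y, z axes, in that order (R = Rz(yaw) Ry(pitch) Rx(roll)).
In Python, from station import robot, fingers, vision, workorder, recognise gives the robot as it stands. Calls block until the motion is done:
- robot.move_to(position, orientation): joint-space move of the TCP to a pose.
- robot.line_to(position, orientation=None, velocity=0.15, f_stop=None): straight line of the TCP; orientation=None keeps the orientation; velocity is the mean speed in m/s. With f_stop (N) it stops when the force on the tool has changed by that much, and returns True; else False.
- robot.move_j(angles): joint-space move.
- fingers.gripper_to(opening, force=None): opening from 0.0 (shut) to 1.0 (fully open); force is the grip in N (None keeps the last); returns when the fingers have stopped.
- robot.pause(seconds).
- robot.inverse_kinematics(position, orientation): joint angles nearest the present ones, or None.
- vision.grab_frame(name): name is "scene" or "top" or "wrist"; returns the picture (384x512x3 uint8, red, green, blue); there is no depth.
- vision.calibration(name): a dict with "mtx" (3x3 intrinsics, pixels), "extrinsics" (4x4, takes a point from world to camera coordinates); the wrist camera has in their place "T_tool_cam" (4x4, takes a point from camera to tool coordinates, whose origin is the TCP and whose axes are the flange's). Camera axes: x right, y up, looking along -z (the intrinsics and any distortion apply to the point x, -y, -z); pixel columns grow to the right and rows downward; lengths in m; the calibration is good to about 2 mm. A picture is of the moment at which its call begins: read the wrist's pose just before it. calibration takes no time and is no camera call.
A pose or a line that the arm cannot do raises robot.PlanningError and nothing moves.
- workorder.close_job(): hands the job in; it is judged then, once.
Trained networks look in the newest picture that a camera, given by its name, has taken for a name from the list of things; names that differ only in an ending like _2 or _b are one class to them, and where a whole thing is asked for, a point or a joint stands for the part that bears it (a point fixed in the world has none). Each returns a list of dicts, best first, with "p" (0 to 1); they miss things now and then, are a little off and sometimes report something else, mostly with a low value. They report only what shows in the picture. A call takes as long as a camera call. They do not tell look-alikes from the thing itself.
- recognise(label, camera): "rect" ([centre column, centre row, width, height] in pixels, round what is visible of it).
Readings, each from a call of its own:
- robot.current_time_s(): time.
- robot.current_joint_positions(): joint angles.
- robot.current_dq(): joint speeds.
- robot.current_joint_torque(): joint torques, N m.
- robot.current_tool_pos(): TCP position.
- robot.current_eef_rot(): TCP orientation.
- robot.current_contact_force(): force on the tool from outside, world axes, zero at the start.
- robot.current_torque(): the same for the moment, N m.
- robot.current_finger_gap(): opening from 0.0 (shut) to 1.0 (fully open).
- robot.current_gripper_force(): force on a finger pad.
Only numpy, scipy, OpenCV 4.12 (cv2) and the standard library are available. Lean on these libraries where they do the work, as an engineer would, in place of code of your own. Each camera call takes 0.05 s, during which the arm holds its last target. There are 200 camera calls.

## Working session

There is one attempt and no reset: what is moved stays moved. The work goes in short steps, each a Python script; the robot and the scene stay as the last script left them, time stands still between calls to the robot, and variables do not carry over. Pictures are saved under pics/ and viewed, at most 10 in all, crops included, and the job is handed in when it is done.

```bash
mkdir -p pics; ls; cat > h.py <<'E'
from station import robot, fingers, vision, workorder, recognise
import numpy as np, cv2
from scipy.spatial.transform import Rotation as R
def cam(n):
    c=vision.calibration(n); K=np.array(c["mtx"])
    if "extrinsics" in c: E=np.array(c["extrinsics"])
    else:
        T=np.eye(4);T[:3,:3]=R.from_euler('xyz',robot.current_eef_rot(),degrees=True).as_matrix();T[:3,3]=robot.current_tool_pos()
        E=np.linalg.inv(T@np.array(c["T_tool_cam"]))
    return K,E,c
def px2w(K,E,uv,z):
    d=np.linalg.inv(K)@[uv[0],uv[1],1]; d=np.array([d[0],-d[1],-d[2]])
    d=E[:3,:3].T@d; o=-E[:3,:3].T@E[:3,3]
    return o+d*(z-o[2])/d[2]
def w2px(K,E,p):
    q=E[:3,:3]@np.array(p)+E[:3,3]; q=K@[q[0],-q[1],-q[2]]; return q[:2]/q[2]
def snap(n,f=None):
    k=cam(n); im=vision.grab_frame(n)
    if f: cv2.imwrite('pics/'+f+'.png',cv2.cvtColor(im,cv2.COLOR_RGB2BGR))
    return k,im
E
python3 - <<'E'
from h import *
a={}
for n in("top","scene"):
    (K,E,c),im=snap(n); a[n]=im
    print(n,[k for k in c],{k:v for k,v in c.items() if k not in("mtx","extrinsics")}, (-E[:3,:3].T@E[:3,3]).round(3))
    for l in("tray","divider_tab","long_turner","short_turner","cork"):
        for d in recognise(l,n)[:4]: print(l,np.round(d["p"],2),np.round(d["rect"]), px2w(K,E,d["rect"][:2],0.02).round(3)[:2])
    cv2.imwrite(f'pics/{n}0.png',cv2.resize(im,(800,600),interpolation=cv2.INTER_CUBIC)[...,::-1])
E
```

```text
pics
top ['mtx', 'extrinsics'] {} [0.313 0.197 1.052]
tray 0.66 [273. 195. 106. 118.] [0.492 0.143]
divider_tab 0.85 [266. 204.  44.  41.] [0.473 0.157]
long_turner 0.83 [151. 226.  17.  67.] [0.429 0.397]
short_turner 0.74 [192. 231.  19.  40.] [0.417 0.313]
cork 0.7 [357. 208.  20.  20.] [ 0.462 -0.033]
cork 0.55 [306. 157.   9.  16.] [0.573 0.072]
cork 0.41 [349. 175.   7.  11.] [ 0.533 -0.02 ]
scene ['mtx', 'extrinsics'] {} [ 0.079 -0.479  0.449]
tray 0.66 [274. 235. 132.  64.] [0.499 0.138]
tray 0.35 [195. 216.  40.  13.] [0.409 0.284]
divider_tab 0.76 [254. 224.  11.  41.] [0.489 0.191]
long_turner 0.67 [182. 200.  59.  18.] [0.414 0.364]
long_turner 0.39 [326. 237.  14.  23.] [0.574 0.081]
short_turner 0.68 [194. 217.  44.  10.] [0.405 0.281]
cork 0.77 [318. 284.  20.  43.] [ 0.473 -0.025]
cork 0.63 [325. 236.  13.  28.] [0.576 0.084]
```

View pics/top0.png

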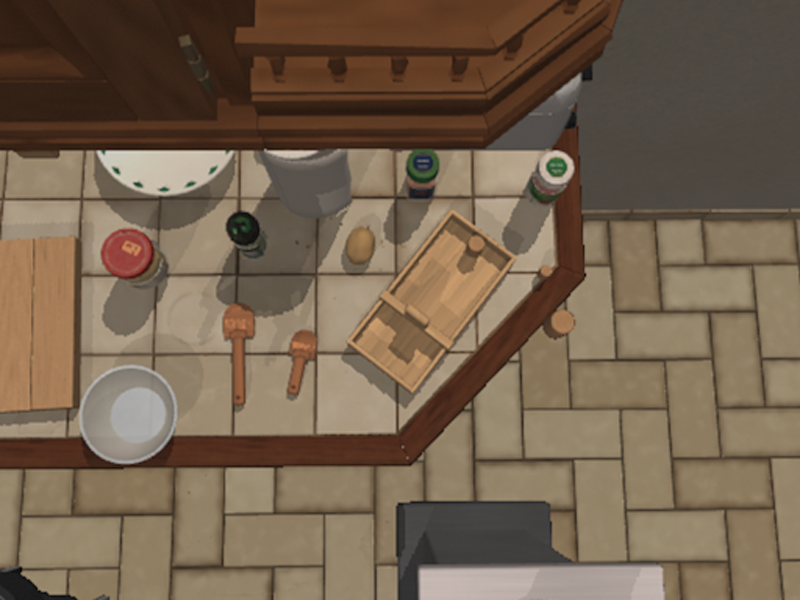

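View pics/scene0.png

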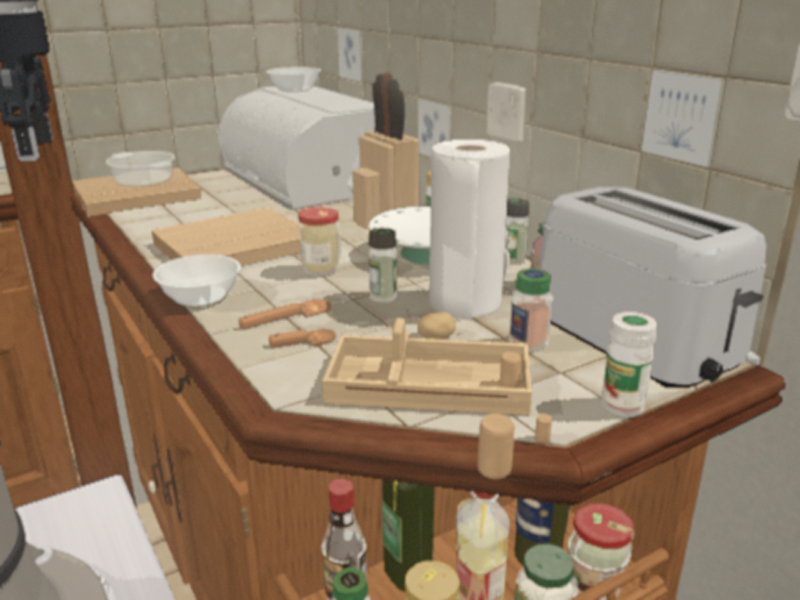

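```bash
cat > loc.py <<'E'
from h import *
K,E,c=cam("top"); s=512/800
P=lambda u,v,z:px2w(K,E,(u*s,v*s),z)[:2]
C=[P(u,v,.032) for u,v in((455,212),(515,260),(410,390),(349,343))]
print(np.round(C,3)); m=np.mean(C,0); yd=(C[2]+C[3]-C[0]-C[1]); print("L",np.linalg.norm(yd)/2)
yaw_y=np.degrees(np.arctan2(yd[1],yd[0])); u=yd/np.linalg.norm(yd)
print("tray",m.round(4),"y-dir deg",yaw_y)
for n,q in(("tab",P(416,317,.075)),("bar",(P(385,293,.039)+P(447,345,.039))/2)): print(n,q.round(3),"v",-(q-m)@u)
print("cork",P(477,240,.044), (P(477,240,.044)-m)@u)
for n,a,b in(("long",(238,402),(239,309)),("short",(293,393),(304,333))):
    a,b=P(*a,.012),P(*b,.008); print(n,a.round(3),b.round(3),np.linalg.norm(b-a),(a+b)/2,np.degrees(np.arctan2(*(b-a)[::-1])))
K,E,c=cam("scene"); print("towel foot",P(465,310,0), )
E
python3 loc.py
python3 - <<'E'
from h import *
print(np.array(vision.calibration("wrist")["T_tool_cam"]).round(3), vision.calibration("wrist")["mtx"], robot.current_eef_rot())
E
```

```text
[[0.617 0.103]
 [0.55  0.023]
 [0.376 0.167]
 [0.439 0.247]]
L 0.2275128927277572
tray [0.4956 0.135 ] y-dir deg 140.66196269523567
tab [0.466 0.16 ] v -0.03831647070163388
bar [0.469 0.158] v -0.035170864740502836
cork [0.57478811 0.07516622] -0.09917066556055787
long [0.364 0.395] [0.49  0.398] 0.12588636398530378 [0.42676668 0.39650184] 1.1886736904719093
short [0.375 0.322] [0.456 0.309] 0.08206209084802019 [0.41552899 0.31578813] -9.347090153300043
towel foot [0.6541254  0.27358994]
[[ 0.     0.946  0.324  0.084]
 [ 1.    -0.     0.    -0.   ]
 [ 0.     0.324 -0.946 -0.126]
 [ 0.     0.     0.     1.   ]] [[287.43657984   0.         258.50062527]
 [  0.         287.43657984 194.32226047]
 [  0.           0.           1.        ]] [1.79999071e+02 1.07247930e-03 1.61967363e+02]
```

```bash
cat > m1.py <<'E'
from h import *
robot.line_to([0.40,0.37,0.22],[180,0,180],velocity=0.25)
(K,E,c),im=snap("wrist","w1")
for l in("long_turner","short_turner"):
    for d in recognise(l,"wrist")[:3]: print(l,np.round(d["p"],2),np.round(d["rect"]), px2w(K,E,d["rect"][:2],0.01).round(3)[:2])
np.savez("w1.npz",K=K,E=E)
robot.line_to([0.47,0.155,0.22],[180,0,50.7],velocity=0.2)
(K,E,c),im=snap("wrist","w2"); np.savez("w2.npz",K=K,E=E)
for d in recognise("divider_tab","wrist")[:3]: print(np.round(d["p"],2),np.round(d["rect"]), px2w(K,E,d["rect"][:2],0.04).round(3)[:2])
print(robot.current_time_s(),robot.current_tool_pos(),robot.current_joint_positions())
cv2.imwrite("pics/w12.png",np.hstack([cv2.imread("pics/w1.png"),cv2.imread("pics/w2.png")]))
E
python3 m1.py
```

```text
long_turner 0.85 [280. 191.  31. 104.] [0.425 0.398]
short_turner 0.61 [211. 184.  27.  68.] [0.416 0.313]
0.94 [257. 170.  14.  97.] [0.473 0.161]
4.5167 [0.46990737 0.1553033  0.21997182] [-47.24578567  13.49761212  32.65739483  98.6340172   -7.7039946
  70.11025573 -51.93776991]
```

```bash
python3 -c "
import cv2
for n in('w1','w2'): cv2.imwrite(f'pics/{n}b.png',cv2.resize(cv2.imread(f'pics/{n}.png'),(800,600),interpolation=cv2.INTER_CUBIC))"
```

```text
(no output)
```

View pics/w1b.png

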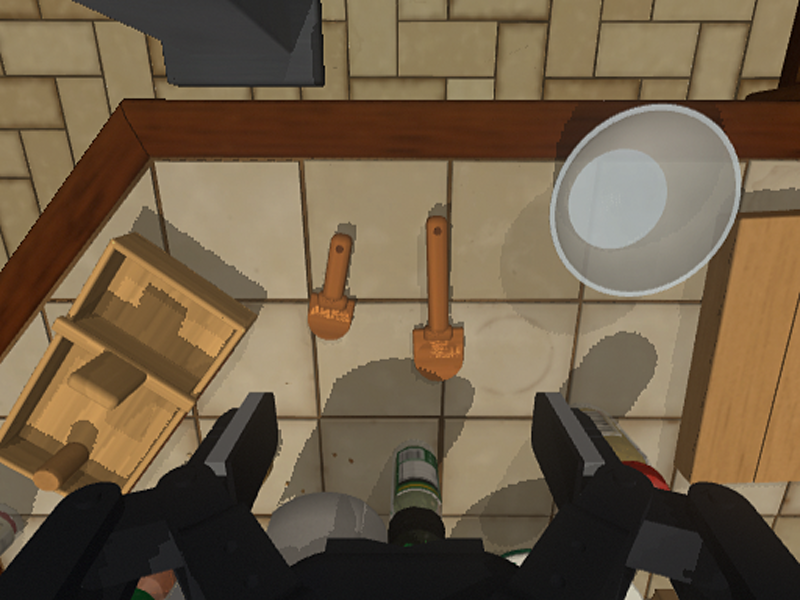

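View pics/w2b.png

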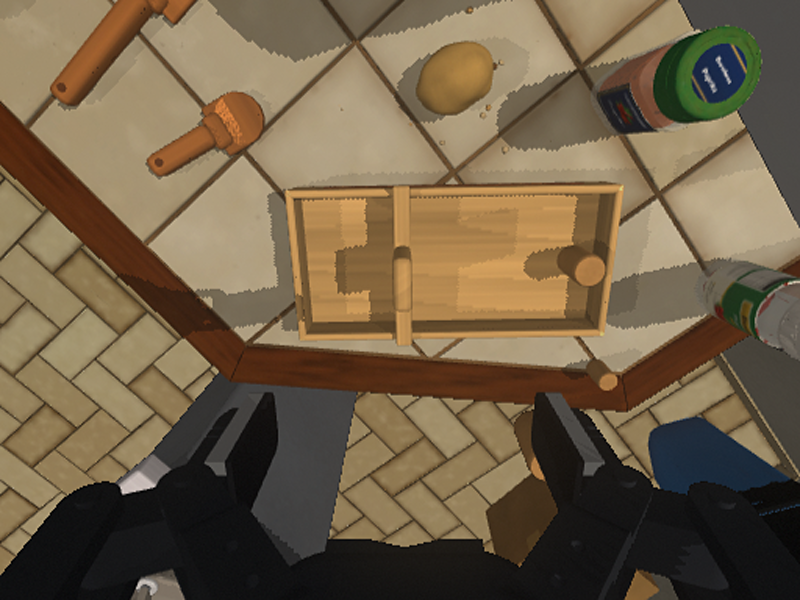

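```bash
python3 - <<'E'
from h import *
def P(f,u,v,z):
    d=np.load(f);return px2w(d["K"],d["E"],(u*.64,v*.64),z)[:2]
f="w2.npz"
C=[P(f,u,v,.032) for u,v in((288,190),(622,185),(602,336),(302,339))]
m=np.mean(C,0); yd=C[0]+C[3]-C[1]-C[2]; u=yd/np.linalg.norm(yd)
print("L",np.linalg.norm(yd)/2,"W",np.linalg.norm(C[0]+C[1]-C[2]-C[3])/2,m.round(4),np.degrees(np.arctan2(u[1],u[0])))
b=(P(f,402,187,.039)+P(f,402,343,.039))/2; t=P(f,402,250,.078); t2=P(f,402,311,.078); print("bar",b,-(b-m)@u,"tab",t,t2,(t+t2)/2,-((t+t2)/2-m)@u)
c=P(f,590,267,.044); print("cork",c,(c-m)@u)
f="w1.npz"
a,b=P(f,437,217,.014),P(f,440,380,.004); print("long",a,b,np.linalg.norm(b-a),(a+b)/2,np.degrees(np.arctan2(*(b-a)[::-1])))
a,b=P(f,438,240,.016),P(f,438.5,320,.016);print("handle",a,b,np.degrees(np.arctan2(*(b-a)[::-1])))
E
```

```text
L 0.22725801213050129 W 0.11060237303966398 [0.4993 0.1359] 141.48584408528333
bar [0.47067786 0.15888948] -0.036772243233458735 tab [0.48496081 0.17604904] [0.46003312 0.1456224 ] [0.47249696 0.16083572] -0.03656081999311628
cork [0.5734031  0.07897108] -0.09337138701732546
long [0.36115447 0.39523909] [0.5007184  0.40210111] 0.13973252070865935 [0.43093643 0.3986701 ] 2.814825688495179
handle [0.37778319 0.39626757] [0.44124664 0.39833972] 1.8700997392927285
```

```bash
python3 - <<'E'
from h import *
d=np.load("w2.npz"); K,E,_=cam("top")
for n,a,b in(("paprika",(708,78),(423,161)),("white",(815,300),(557,165))):
  for z in(.06,.08,.1,.12,.14): print(n,z,px2w(d["K"],d["E"],np.array(a)*.64,z)[:2].round(3),px2w(K,E,np.array(b)*.64,z)[:2].round(3))
for y in(51.4,231.4):
  for p in([.471,.159,.068],[.550,.0946,.068]): print(y,robot.inverse_kinematics(p,[180,0,y]))
E
```

```text
paprika 0.06 [0.682 0.14 ] [0.68  0.147]
paprika 0.08 [0.671 0.145] [0.673 0.148]
paprika 0.1 [0.66  0.151] [0.666 0.149]
paprika 0.12 [0.649 0.156] [0.658 0.15 ]
paprika 0.14 [0.638 0.162] [0.651 0.151]
white 0.06 [ 0.676 -0.029] [ 0.674 -0.033]
white 0.08 [ 0.665 -0.011] [ 0.666 -0.029]
white 0.1 [0.654 0.006] [ 0.659 -0.024]
white 0.12 [0.644 0.023] [ 0.652 -0.019]
white 0.14 [0.633 0.041] [ 0.645 -0.015]
51.4 [-43.84929921  24.17345109  29.58890495 109.18826067 -15.19290224
  50.49348431 -45.2622134 ]
51.4 [-34.68377721  30.98212519  32.02964677  99.66413819 -19.47813126
  54.96074393 -33.59880675]
231.4 [ 23.94279208  37.07933698 -61.69702173 106.72818706  37.90567701
  59.77480055  87.95841859]
231.4 [ 29.03641866  43.96816172 -61.84388464  97.14490043  42.2704738
  65.50721952  96.42324091]
```

```bash
cat > m2.py <<'E'
from h import *
m=np.array([.4993,.1359]); th=141.3; u=np.array([np.cos(np.radians(th)),np.sin(np.radians(th))])
O=[180,0,th-90]
at=lambda v,z:[*(m-u*v),z]
robot.line_to(at(-.0367,.12),O,velocity=.2)
fingers.gripper_to(.5,30)
print("touch",robot.line_to(at(-.0367,.068),O,velocity=.1,f_stop=8))
fingers.gripper_to(0,30); print("gap",robot.current_finger_gap(),robot.current_gripper_force(),robot.current_contact_force())
p=robot.current_tool_pos()
print("stop",robot.line_to(at(.067,.068),O,velocity=.06,f_stop=12),robot.current_contact_force())
q=robot.current_tool_pos(); print("v",-(np.array(q[:2])-m)@u)
fingers.gripper_to(.4)
robot.line_to(at(.067,.14),O,velocity=.15)
robot.line_to([*(m+u*.01),.22],O,velocity=.2)
(K,E,c),im=snap("wrist","w3"); np.savez("w3.npz",K=K,E=E)
cv2.imwrite('pics/w3b.png',cv2.resize(cv2.imread('pics/w3.png'),(800,600),interpolation=cv2.INTER_CUBIC))
print(robot.current_time_s())
E
python3 m2.py
```

```text
touch False
gap 0.1345438202767536 33.71393144130707 [ 0.2631202  -0.1498884   4.75128116]
stop False [-0.70189907  1.66404559  5.22055254]
v 0.06703671428938755
10.3167
```

View pics/w3b.png

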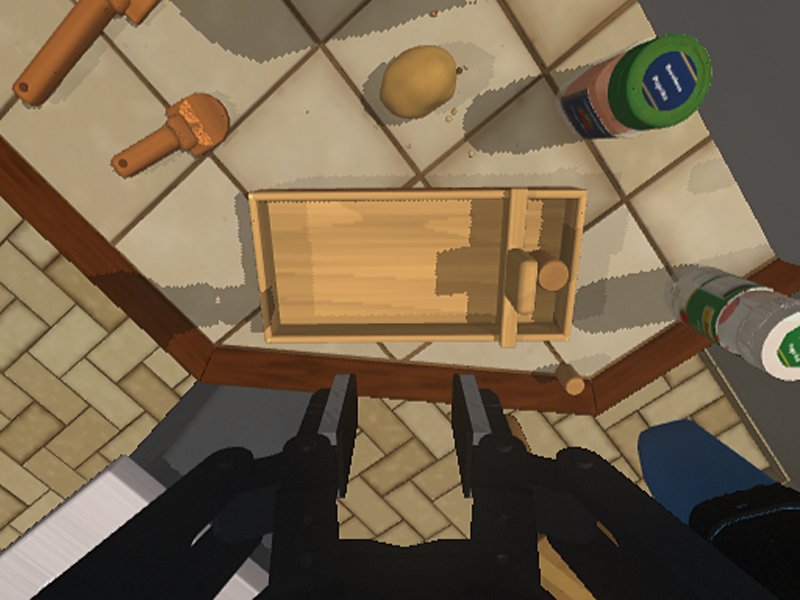

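```bash
cat > m3.py <<'E'
from h import *
robot.line_to([.431,.398,.12],[180,0,182.2],velocity=.2)
fingers.gripper_to(.5,40)
print("touch",robot.line_to([.431,.398,.020],[180,0,182.2],velocity=.1,f_stop=8),robot.current_tool_pos())
fingers.gripper_to(0,40); print("gap",robot.current_finger_gap(),robot.current_gripper_force(),robot.current_contact_force())
robot.line_to([.431,.398,.15],[180,0,182.2],velocity=.15)
print("gap",robot.current_finger_gap(),robot.current_contact_force(),robot.current_time_s())
m=np.array([.4993,.1359]); u=np.array([np.cos(np.radians(141.3)),np.sin(np.radians(141.3))])
robot.line_to([*(m+u*.0235),.16],[180,0,141.3],velocity=.15)
(K,E,c),im=snap("wrist","w4"); np.savez("w4.npz",K=K,E=E)
cv2.imwrite('pics/w4b.png',cv2.resize(cv2.imread('pics/w4.png'),(800,600),interpolation=cv2.INTER_CUBIC))
print(robot.current_time_s(),robot.current_tool_pos())
E
python3 m3.py
```

```text
touch False [0.43156817 0.39851043 0.02076839]
gap 0.17245657488501354 41.42725646495819 [-0.21593577 -0.87112156  3.2060786 ]
gap 0.17153190336062632 [-0.18516191  1.02251114 -0.47579348] 15.5167
17.4 [0.4807056  0.15169412 0.15990479]
```

View pics/w4b.png

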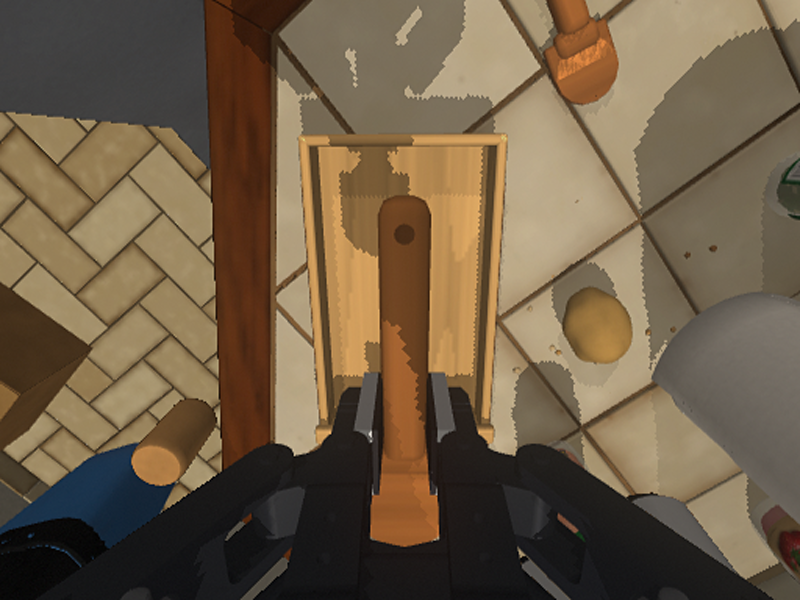

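```bash
python3 - <<'E'
from h import *
d=np.load("w4.npz");P=lambda a,b,z:px2w(d["K"],d["E"],(a*.64,b*.64),z)[:2]
m=np.array([.4993,.1359]); u=np.array([np.cos(np.radians(141.3)),np.sin(np.radians(141.3))]); w=np.array([-u[1],u[0]])
f=lambda p:((p-m)@u,(p-m)@w)
print("end",f(P(405,196,.15)),"rims",f(P(300,138,.032)),f(P(507,135,.032)))
y,x=np.array(f(np.array(robot.current_tool_pos()[:2])));print(y,x)
E
```

```text
end (np.float64(0.09519492514242879), np.float64(-0.00046572105244065045)) rims (np.float64(0.11408305909207815), np.float64(0.05511338665750835)) (np.float64(0.11579857226540975), np.float64(-0.05473522443855934))
0.024386797346888506 -0.0007002001086470392
```

Handle end at tray y ≈ 0.095, with 15 mm to spare at each end, so I can lower it.

```bash
cat > m4.py <<'E'
from h import *
m=np.array([.4993,.1359]); u=np.array([np.cos(np.radians(141.3)),np.sin(np.radians(141.3))])
O=[180,0,141.3]; A=lambda z:[*(m+u*.0232),z]
robot.line_to(A(.05),O,velocity=.15)
print("touch",robot.line_to(A(.0262),O,velocity=.04,f_stop=4),robot.current_tool_pos(),robot.current_contact_force())
fingers.gripper_to(.42)
robot.line_to(A(.12),O,velocity=.1)
robot.line_to([.42,.20,.25],O,velocity=.2)
(K,E,c),im=snap("wrist","w5")
cv2.imwrite('pics/w5b.png',cv2.resize(im,(800,600),interpolation=cv2.INTER_CUBIC)[...,::-1])
print(robot.current_time_s())
E
python3 m4.py
```

```text
touch True [0.48062083 0.15026062 0.02683939] [ 0.23340557 -0.16042338  4.56589646]
21.225
```

View pics/w5b.png

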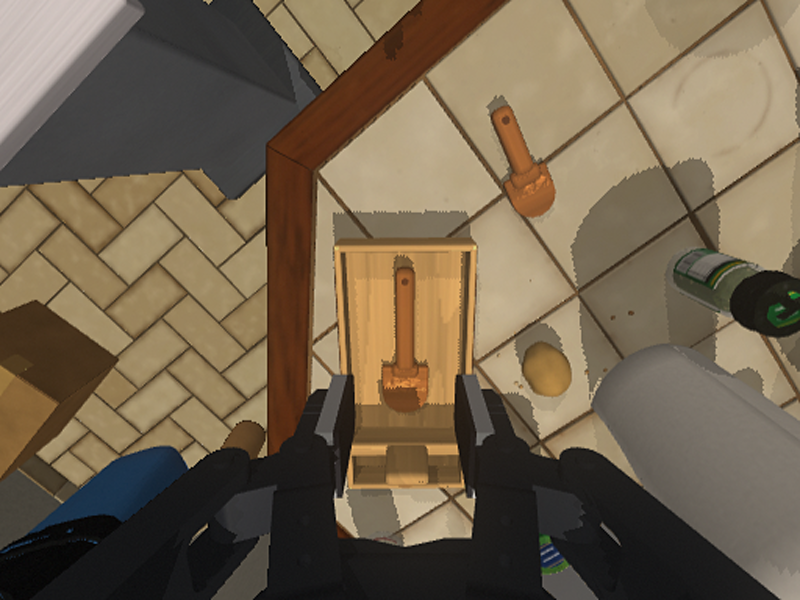

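The long turner lies flat in the empty compartment, from (405,265) to (405,410). The divider is at row ~445, the short turner hasn't moved, and the cork was still standing in the previous view.

```bash
python3 -c "
from h import *
print(workorder.close_job())"
```

```text
the job is handed in; nothing more can be done
None
```

The divider is at about 0.067 m and the long turner lies flat, lengthwise, in the enlarged compartment; the short turner is untouched, the cork was standing when last seen just after the slide (the final picture hides it), and the job was handed in at about 21 s of the 42 s allowed.

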